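# Dip the pump's oil case and present the gauge rod

### The job

Push the vacuum pump's open filter drawer fully home, then take the dip rod from its cradle and slide it down the pump's sloping guide tube until its collar stops on the tube mouth. Draw it right out again and hold it level, with its tip over the notebook and about 15 cm above it, so I can read it; finish while still holding it there, and do not disturb the vial, timer or tape roll.

Things in the scene. Friction and masses are not known exactly. Their poses are not given: they have to be found in the camera images.
- pump: Grey bench vacuum pump, fixed. Origin: centre of the oil case's underside; x to the motor at its back (away from the robot at yaw 0), y to its left, z up. Case 140 (x) x 160 (y) mm, 110 mm high, with a cap and a stub up to 126 mm. A filter housing 75 mm high, 110 wide, x = -150 to -70 mm, holds the drawer. The guide tube leaves the case's right (-y) side.
- filter_drawer (a joint): Opening of the filter drawer in m: 0 = fully home against its stop, grows as it comes out towards the pump's -x (front); starts 0.04 to 0.07 open, stays where it is left, slides with about 2 N friction.
- drawer_front (a point): Centre of the outer face of the filter drawer's flat grey front panel, 50 mm above the worktop; the panel is 116 mm wide and spans 15 to 75 mm in height. The drawer goes home along the pump's +x.
- guide_tube: Fixed aluminium tube sloping up and out to the pump's right. Origin: centre of its mouth, 140 mm above the worktop; z = its axis, out of the mouth, 40 degrees above the horizontal, towards the pump's -y. Rim 25 mm outside; flared entry 19 mm wide narrows over 12 mm to an 11 mm bore, 122 mm deep, open beyond. About 65 mm of tube stands free of the case.
- dip_rod: Loose rod, 90 g, 216 mm long, level in the cradle, axis 55 mm up. Origin: on the axis at the collar's stop face; x = axis, handle to tip. Steel shaft 8 mm, x = 0 to 110 mm; collar 30 mm disc, x = -6 to 0; aluminium handle 16 x 16 mm square, x = -106 to -6, faces upright and level. With the collar stopped, this origin meets guide_tube's and x points along its -z.
- rod_tip (a point): Tip of the rod, on the axis, at x = 110 mm.
- rod_grip (a point): Middle of the free part of the handle, on the axis, at x = -50 mm: grip here across the handle, 16 mm wide, 55 mm above the worktop while in the cradle.
- cradle: Fixed black cradle. Origin on the worktop under the rod's collar face, x along the rod to the tip. Base 200 x 60 x 8 mm, x = -130 to 70 mm; two notched posts 12 mm thick, 44 wide, tops at 66 mm: at x = 30 mm (under the shaft) and -98 mm (under the handle's end). The rod lifts straight up.
- field_notes: Purple notebook lying fixed on the worktop, 210 (x) x 152 (y) x 14 mm. Origin: centre of its underside.
- vial_4: Small capped vial, 34 mm wide, 60 mm high, loose bystander. Origin: centre of its underside.
- timer: White kitchen-type lab timer, 48 x 62 x 55 mm, loose bystander. Origin: centre of its underside.
- label_tape: Roll of tape lying flat, 62 mm across, 19 mm high, loose bystander. Origin: centre of its underside.
Things that resemble listed ones, but are neither listed nor needed, are in the scene too. What is meant by the dip_rod is not turquoise, and is the larger of those in its own colour.

How it is judged (in metres and radians):
On the way, in this order (a step that is already met when the one before it is completed fails the run):
1. the filter drawer is pushed fully home (within 3 mm) (value of joint filter_drawer below 0.003 m), for 0.2 s.
2. the dip rod is in the guide tube with its collar stopped on the mouth (within 4 mm, in line within 0.12 rad) (distance between dip_rod and guide_tube below 0.004 m and angle between the x axis of dip_rod and the z axis of guide_tube, either way round below 0.12 rad and z of rod_tip in the frame of guide_tube below -0.1 m), for 0.2 s.
3. the rod is drawn right out of the tube, its tip over 15 mm beyond the mouth (z of rod_tip in the frame of guide_tube above 0.015 m), for 0.1 s.
At the end, for the whole second after the job is handed in: The drawer is still home (within 4 mm); the fingers hold the rod at rest, touching neither pump, cradle nor notebook; its axis is level within 0.15 rad and its tip is over the notebook's outline, 10 to 25 cm above the worktop (value of joint filter_drawer below 0.004 m and angle between dip_rod's own x axis and vertical between 1.42 and 1.72 rad and x of rod_tip in the frame of field_notes between -0.105 and 0.105 m and y of rod_tip in the frame of field_notes between -0.076 and 0.076 m and height (world z) of rod_tip between 0.1 and 0.25 m and contact force between dip_rod and the fingers above 2 N and contact force between dip_rod and pump below 0.1 N and contact force between dip_rod and cradle below 0.1 N and contact force between dip_rod and field_notes below 0.1 N and linear speed of dip_rod below 0.03 m/s); the arm keeps its last pose, push and grip.
It fails at once if the vial, timer or tape roll is shifted by more than 3 cm (distance of any of vial_4, timer, label_tape from where it was at the start of the episode above 0.03 m).
It also fails if it takes over 72 s, if anything falls off the work surface, if the arm or the gripper's body presses on something with over 40 N, if the wrist force passes 120 N, or if a joint passes its speed limit or range.

### The arm

A 6-joint arm with a two-finger parallel gripper is mounted at the origin on a cart in front of the work surface, level with it; the furniture and walls round the work are solid. World frame = base frame: x ahead of the robot, y to its left, z up, the work surface at z = 0. Lengths are in mm, angles in degrees, forces in N, time in s.
With the tool pointing down it reaches from about 300 to 850 mm from the base axis. Payload 4.2 kg.
Tool frame: the origin (TCP) lies between the finger pads; the fingertips stand 19 mm ahead of it and the grasp point (between the pads) is the TCP (env.tips_ahead is the distance from the TCP to the fingertips, in mm); z points along the fingers, y is the direction in which the jaws open and shut (so a half turn about z gives the same grasp; the last joint's range is limited). The gripper opens to 91 mm and grips with 3 to 60 N. Pads are 32 mm wide; open, the fingers measure 118 mm over their backs; the gripper's body (76 mm by 178 mm) begins 60 mm behind the grasp point.
Start: joints at [-64.458, 18.312, 89.639, -0, 72.044, -1.146], TCP at [258.259, -513.754, 232.976] pointing down, gripper open.
Joint ranges: [-177.97, 177.97], [-48.28, 115.42], [12.27, 149.76], [-77.06, 257.06], [2.81, 150.46], [-146.56, 146.56]. Speed limits (degrees/s): [147.25, 147.25, 180, 180, 180, 180].

### API

Orientations are given as [roll, pitch, yaw] about the fixed x, y, z axes, in that order (R = Rz(yaw) Ry(pitch) Rx(roll)).
In Python, from workcell import telemetry, viewer, job_done, env gives the robot as it stands. The module is installed in compiled form; this text tells all that it offers.
- The arm moves only by the shell command python3 -m jog 'ROWS' [FORCE]. ROWS is JSON, a list of rows, each a list of 3 entries, a list of its own where there are three numbers: the shift along the tool's x, y, z in cm, then the turn about the tool's z in degrees, then the opening, from 0 (shut) to 1 (fully open). A call has 1 to 10 rows; each row shifts and turns the pose as measured when the row begins, along the tool's axes as they then stand; what a row does not reach is not made up. A row lasts 1/8 s, in which the tool goes at most 62.5 mm and 10.7 degrees, less where a joint would pass 70% of its speed; a pose out of reach is approached as far as the arm can. A call is refused whole if a number of a shift passes 6.25 or a number of a turn 10.7, either way. A call with a gripper value outside its range is refused whole. The fingers move at their own pace and stop on an object; FORCE is the grip in N (left out, the last holds). Time passes only in rows, so rows that do not move let the fingers close. It gives the time, the measured TCP pose, the force and the opening at its end, in the units of the state.
- telemetry.state(): the state, without advancing time (a new reading comes with each control period).
- viewer.grab_frame(name): name is "scene" or "top"; returns a dict with "color" (400x640x3 uint8, red, green, blue), "K" (3x3 intrinsics, pixels), "k1" (the pictures are not rectified: a ray, as slopes to the right and down, at radius r is drawn at 1 + k1 r^2 times it, then the intrinsics apply), "rvec" (rotation vector, rad) and "tvec" (3), from world to camera coordinates, as OpenCV has them. Camera axes: x right, y down, z forward; pixel columns grow to the right and rows downward; lengths in mm; the calibration is good to about 2 mm. A picture is of the moment at which its call begins. There is no depth.
- job_done(): hands the job in, once; it reports no verdict.
The state is a dict: "time_s": time; "qpos": joint angles; "qvel": joint speeds; "effort": joint torques, N m; "ee_pos": TCP position; "ee_rot": TCP orientation; "force": force on the tool from outside, world axes, zero at the start; "torque": the same for the moment, N m; "gripper_width": finger opening in mm.
Only numpy, scipy, OpenCV 4.12 (cv2) and the standard library are available. Lean on these libraries where they do the work, as an engineer would, in place of code of your own. Each camera call takes 0.05 s, during which the arm holds its last target. There are 200 camera calls.

## Working session

There is one attempt and no reset: what is moved stays moved. The work goes in short steps, Python scripts to look and compute and a shell command to move; the robot and the scene stay as the last step left them, time stands still between calls to the robot, and variables do not carry over. Pictures are saved under pics/ and viewed, about 8 in all and at most 12, crops included, and the job is handed in when it is done.

```bash
mkdir -p pics; cat > h.py <<'E'
import numpy as np, cv2, json
from workcell import telemetry, viewer, job_done, env
def grab(n):
    f=viewer.grab_frame(n); np.savez(f'{n}.npz',**f); return f
def load(n): return dict(np.load(f'{n}.npz'))
def D(f): return np.array([float(f["k1"]),0,0,0,0])
def ray(f,uv):
    uv=np.array(uv,float).reshape(-1,1,2)
    p=cv2.undistortPointsIter(uv,f["K"],D(f),None,None,(3,50,1e-9)).reshape(-1,2)
    R=cv2.Rodrigues(f["rvec"])[0]; c=-R.T@np.ravel(f["tvec"])
    return c,(np.c_[p,np.ones(len(p))]@R)
def onz(f,uv,z):
    c,d=ray(f,uv); return c+d*((z-c[2])/d[:,2])[:,None]
def proj(f,P): return cv2.projectPoints(np.array(P,float).reshape(-1,1,3),f["rvec"],f["tvec"],f["K"],D(f))[0].reshape(-1,2)
def tri(f,a,g,b):
    c1,d1=ray(f,a);c2,d2=ray(g,b);o=[]
    for u,v in zip(d1,d2):
        u=u/np.linalg.norm(u);v=v/np.linalg.norm(v)
        s=np.linalg.lstsq(np.c_[u,-v],c2-c1,rcond=None)[0]; p=c1+s[0]*u;q=c2+s[1]*v
        o.append([*((p+q)/2),np.linalg.norm(p-q)])
    return np.array(o)
def save(img,n): cv2.imwrite(f'pics/{n}.png',cv2.cvtColor(img,cv2.COLOR_RGB2BGR))
E
python3 - <<'E'
from h import *
for n in("scene","top"):
    f=grab(n);save(f["color"],n+"0");print(n,f["K"].tolist(),f["k1"],f["rvec"],f["tvec"])
s=telemetry.state();print(s);print(env.tips_ahead)
E
python3 -m jog '[[[0,0,0],[0,0,0],1]]'
```

```text
scene [[394.6548057164579, 0.0, 320.72123377178804], [0.0, 394.6548057164579, 202.66617640752622], [0.0, 0.0, 1.0]] -0.045152059201851794 [ 0.66029114 -2.30908458  1.47651082] [445.41389777 277.7808922  839.9254885 ]
top [[383.98875018636204, 0.0, 320.13019317458986], [0.0, 383.98875018636204, 199.68342520262493], [0.0, 0.0, 1.0]] -0.01341719249957328 [ 2.15919436 -2.2149329   0.08089953] [-103.75970878  595.89004588 1198.1688528 ]
{'time_s': 0.1, 'qpos': array([-6.44594231e+01,  1.83490905e+01,  8.96985007e+01, -1.44068014e-03,
        7.20444633e+01, -1.14511214e+00]), 'qvel': array([ 0.10920514, -0.03338184, -0.22320117, -0.03984814,  0.03155421,
       -0.01095407]), 'effort': array([-6.27081881e-04, -4.13334167e+01, -2.32508397e+01,  7.27543398e-02,
        4.21954470e-02, -4.71817691e-05]), 'ee_pos': array([ 258.05205807, -513.37753955,  232.19938389]), 'ee_rot': array([-1.79907937e+02, -4.70150412e-04,  2.66861339e+01]), 'force': array([-0.04885928, -0.90181825, -0.37881341]), 'torque': array([0.00104441, 0.03146878, 0.03984886]), 'gripper_width': 91.20693191968155}
19.0schema error: expected a number
```

View pics/scene0.png

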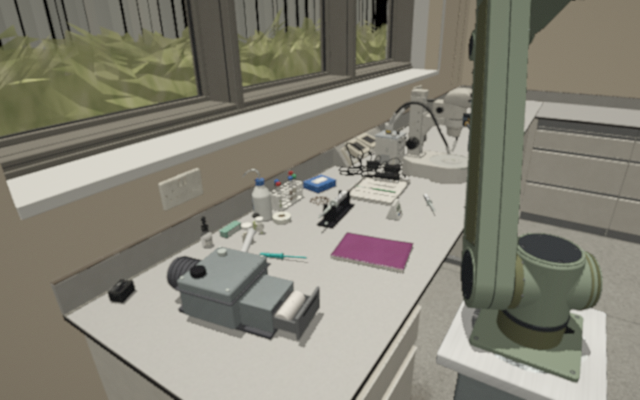

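View pics/top0.png

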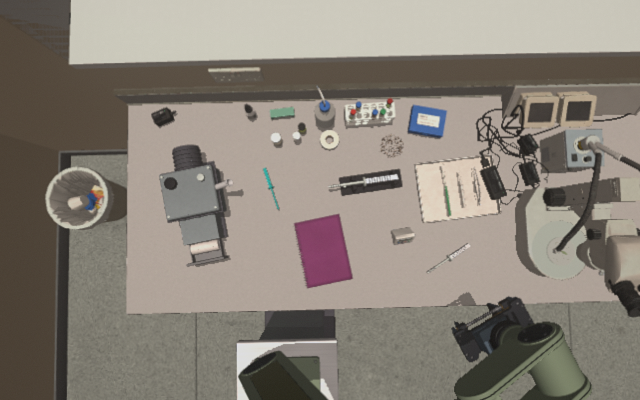

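```bash
python3 - <<'E'
from h import *
t=load("top");s=load("scene")
def c(f,x,y,w,h,k): return cv2.resize(f["color"][y:y+h,x:x+w],(w*k,h*k),interpolation=cv2.INTER_CUBIC)
a=c(t,155,135,100,75,4);b=c(t,320,155,100,50,4);d=c(s,170,210,100,75,4);e=c(s,310,180,100,50,4)
save(np.vstack([np.hstack([a,d]),np.hstack([b,e])]),"crop1")
print(onz(t,[[150,187],[208,262],[340,183],[323,251],[225,187]],50).round())
E
```

```text
[[ 644.  409.   50.]
 [ 408.  230.   50.]
 [ 641. -182.   50.]
 [ 433. -124.   50.]
 [ 638.  176.   50.]]
```

View pics/crop1.png

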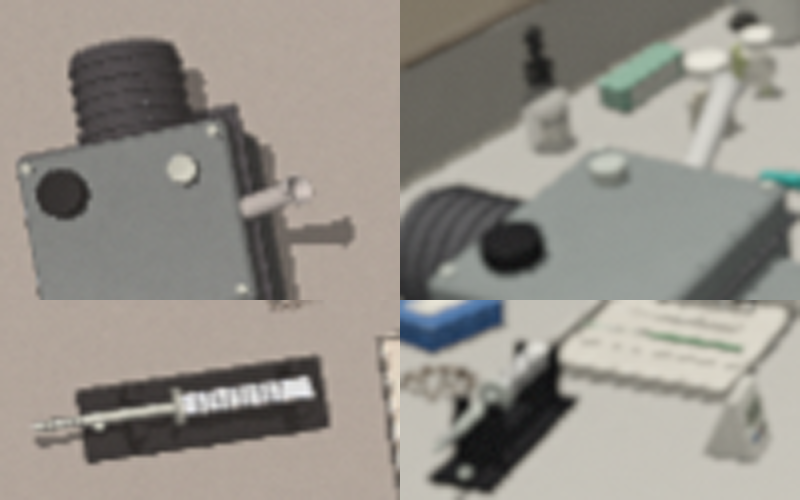

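```bash
python3 - <<'E'
from h import *
t=load("top");s=load("scene")
def c(f,x,y,w,h,k):
    im=cv2.resize(f["color"][y:y+h,x:x+w],(w*k,h*k),interpolation=cv2.INTER_CUBIC)
    for i in range(0,w,10): cv2.putText(im,str(x+i),(i*k,8),0,.3,(255,0,0));cv2.line(im,(i*k,9),(i*k,15),(255,0,0),1)
    for i in range(10,h,10): cv2.putText(im,str(y+i),(0,i*k+3),0,.3,(255,0,0));cv2.line(im,(20,i*k),(26,i*k),(255,0,0),1)
    return im
a=c(t,155,140,90,130,4);b=c(t,205,160,40,40,10); d=cv2.resize(c(t,320,165,90,30,4),(400,133))[:120]
save(np.hstack([a,np.vstack([b,d])]),"crop2")
hsv=cv2.cvtColor(t["color"],cv2.COLOR_RGB2HSV)
m=((hsv[...,0]>140)&(hsv[...,0]<175)&(hsv[...,1]>90)).astype(np.uint8)
cs=max(cv2.findContours(m,0,2)[0],key=cv2.contourArea);bx=cv2.boxPoints(cv2.minAreaRect(cs))
P=onz(t,bx,14);print("note",P.round().tolist(),P.mean(0).round())
m=(t["color"].max(2)<75).astype(np.uint8);m[:150]=0;m[220:]=0;m[:,:325]=0;m[:,410:]=0
m=cv2.morphologyEx(m,3,np.ones((9,9)))
cs=max(cv2.findContours(m,0,2)[0],key=cv2.contourArea);bx=cv2.boxPoints(cv2.minAreaRect(cs))
P=onz(t,bx,8);print("cradle",P.round().tolist(),P.mean(0).round())
print("rod",onz(t,[[398,177],[364.5,181.2],[329,187]],55).round().tolist(), "mouth",onz(t,[[230,182]],140).round())
print("others",onz(t,[[275,139],[297,136],[329,140],[403,235]],30).round().tolist())
E
```

```text
note [[520.0, -34.0, 14.0], [546.0, -175.0, 14.0], [343.0, -212.0, 14.0], [318.0, -72.0, 14.0]] [ 432. -123.   14.]
cradle [[663.0, -182.0, 8.0], [687.0, -376.0, 8.0], [631.0, -382.0, 8.0], [608.0, -189.0, 8.0]] [ 647. -282.    8.]
rod [[655.0, -362.0, 55.0], [645.0, -258.0, 55.0], [629.0, -147.0, 55.0]] mouth [[642. 139. 140.]]
others [[790.0, 20.0, 30.0], [798.0, -50.0, 30.0], [782.0, -152.0, 30.0], [475.0, -376.0, 30.0]]
```

View pics/crop2.png

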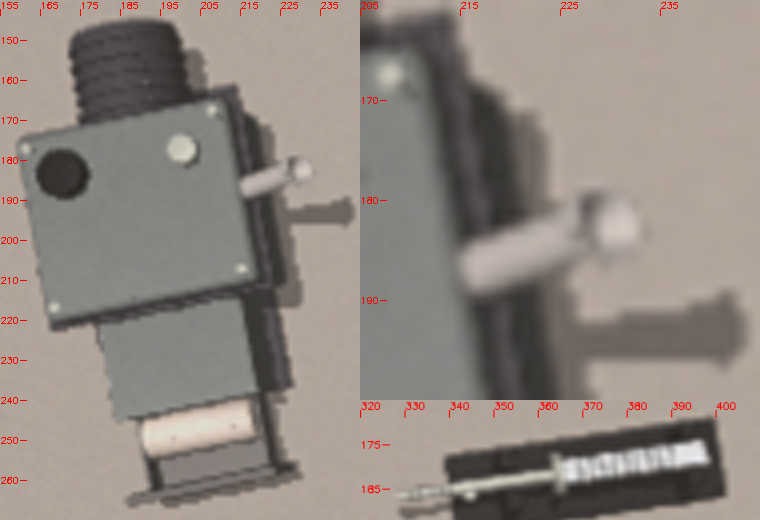

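```bash
python3 - <<'E'
from h import *
t=load("top")
P=onz(t,[[159,175],[167.5,221.5],[218.5,211.5]],110);print(P.round(1).tolist())
Q=onz(t,[[187,265.5],[230,258]],75);print(Q.round(1).tolist())
M=onz(t,[[230.5,182.3]],140);print(M)
for a,b in((P[1],P[0]),(P[1],P[2]),(Q[0],Q[1])):
    d=b-a;print(np.degrees(np.arctan2(d[1],d[0])),np.hypot(*d[:2]))
E
```

```text
[[672.1, 356.5, 110.0], [534.0, 330.9, 110.0], [559.6, 180.8, 110.0]]
[[401.4, 285.9, 75.0], [420.6, 156.5, 75.0]]
[[641.29498312 137.90950838 140.        ]]
10.49166684009272 140.49588145636125
-80.32611961114632 152.2624304332796
-81.57589377474912 130.83078355620134
```

```bash
python3 -m jog '[[[0,0,0],8.35,0],[[0,0,0],8.35,0],[[3.8,-4,0],0,0],[[3.8,-4,0],0,0],[[3.8,-4,0],0,0],[[3.8,-4,0],0,0],[[3.8,-4,0],0,0],[[3.8,-4,0],0,0]]'
```

```text
time_s: 1.1
ee_pos: [446.7, -233.9, 229.0]
ee_rot: [-179.6, 0.2, 8.9]
force: [0.2, -0.9, 1.0]
gripper_width: 13.9
```

```bash
python3 -m jog '[[[-0.2,-5.1,0],0,0],[[-0.2,-5.1,0],0,0],[[-0.2,-5.1,0],0,0],[[-0.2,-5.1,0],0,0],[[-0.2,-5.1,0],0,0],[[-0.2,-5.1,0],0,0],[[-0.2,-5.1,1],0,0],[[-0.2,-5.1,3],0,0],[[-0.2,-5.1,4],-1,0],[[0,0,4],0,0]]'
```

```text
time_s: 2.35
ee_pos: [356.6, 233.5, 112.5]
ee_rot: [-179.3, -0.4, 10.3]
force: [-0.6, 0.0, -0.1]
gripper_width: 0.3
```

```bash
python3 -m jog '[[[0,1.3,3.3],0,0],[[0,0,3.3],0,0],[[2,0,0],0,0],[[2,0,0],0,0],[[1.5,0,0],0,0],[[1,0,0],0,0],[[1,0,0],0,0]]'
```

```text
time_s: 3.22
ee_pos: [429.7, 234.1, 40.5]
ee_rot: [-179.6, 0.4, 10.5]
force: [-2.3, 0.6, 0.4]
gripper_width: 0.5
```

```bash
python3 -m jog '[[[0.8,0,0],0,0],[[0.7,0,0],0,0],[[0.4,0,0],0,0],[[0.4,0,0],0,0]]'
```

```text
time_s: 3.72
ee_pos: [446.6, 236.9, 40.1]
ee_rot: [-179.6, 1.4, 10.4]
force: [-16.0, 0.4, 10.7]
gripper_width: 0.6
```

```bash
python3 -m jog '[[[0.4,0,0],0,0],[[0.4,0,0],0,0],[[0.4,0,0],0,0]]'
```

```text
time_s: 4.1
ee_pos: [445.7, 236.4, 39.7]
ee_rot: [-179.8, 3.0, 10.3]
force: [-12.9, 0.0, 9.6]
gripper_width: 0.5
```

```bash
python3 -m jog '[[[-3,0,0],0,0],[[-1,0,-5],0,0.5],[[0,0,-6],0,0.5],[[0,0,-4],-10,0.5],[[0,0,0],-10,0.5],[[0,0,0],-10,0.5],[[0,0,0],-10,0.5],[[0,0,0],-10,0.5],[[0,0,0],-10,0.5],[[0,0,0],-10,0.5]]' ; python3 -m jog '[[[0,0,0],-10,0.5],[[0,0,0],-7,0.5]]'; python3 - <<'E'
from h import *
f=grab("top");save(cv2.resize(f["color"][140:290,150:300],(600,600),interpolation=cv2.INTER_CUBIC),"drawer")
E
```

```text
time_s: 5.35
ee_pos: [422.3, 232.6, 201.6]
ee_rot: [-178.5, -0.0, 82.7]
force: [-0.3, 0.3, -0.9]
gripper_width: 45.7
time_s: 5.6
ee_pos: [424.3, 233.1, 202.6]
ee_rot: [-178.9, -0.5, 100.3]
force: [0.5, -0.3, 0.2]
gripper_width: 45.3
```

View pics/drawer.png

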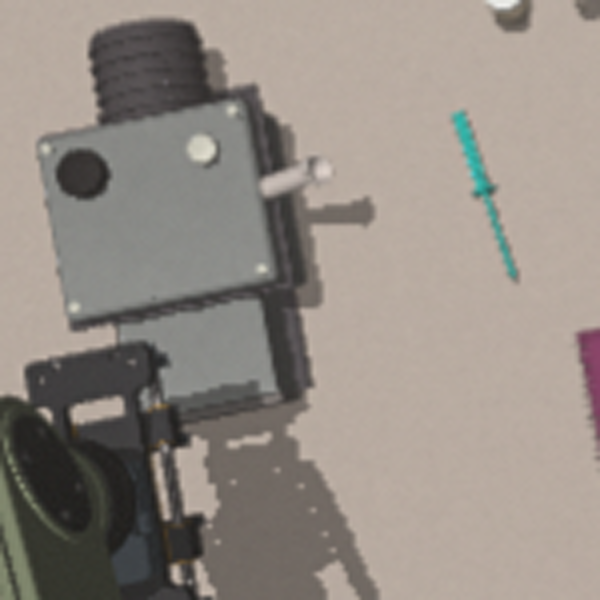

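```bash
python3 -m jog '[[[0,0,0],3.3,0.5],[[-5.6,1.6,0],0,0.5],[[-5.6,1.6,0],0,0.5],[[-5.6,1.6,0],0,0.5],[[-5.6,1.6,0],0,0.5],[[-5.6,1.6,0],0,0.5],[[-5.6,1.6,0],0,0.5],[[-5.6,1.6,0],0,0.5],[[-5.6,1.6,0],0,0.5],[[-5.6,1.6,0],0,0.5]]'
```

```text
time_s: 6.9
ee_pos: [640.6, -262.9, 202.1]
ee_rot: [179.7, -0.2, 96.5]
force: [0.8, -0.0, 0.6]
gripper_width: 45.6
```

```bash
python3 -m jog '[[[-4.2,0.5,0],0,0.5],[[0,0,5],0,0.5],[[0,0,4],0,0.5],[[0,0,0],0,0.5]]'; python3 - <<'E'
from h import *
f=grab("top");g=grab("scene")
p=telemetry.state()["ee_pos"];print(p)
save(np.hstack([cv2.resize(f["color"][140:220,310:410],(500,400)),cv2.resize(g["color"][170:250,300:360],(300,400))]),"pre")
E
```

```text
time_s: 7.4
ee_pos: [654.8, -313.6, 109.9]
ee_rot: [179.3, 0.2, 95.7]
force: [-0.3, 0.0, 0.1]
gripper_width: 45.7
[ 656.90758314 -314.2323537   114.23357973]
```

View pics/pre.png

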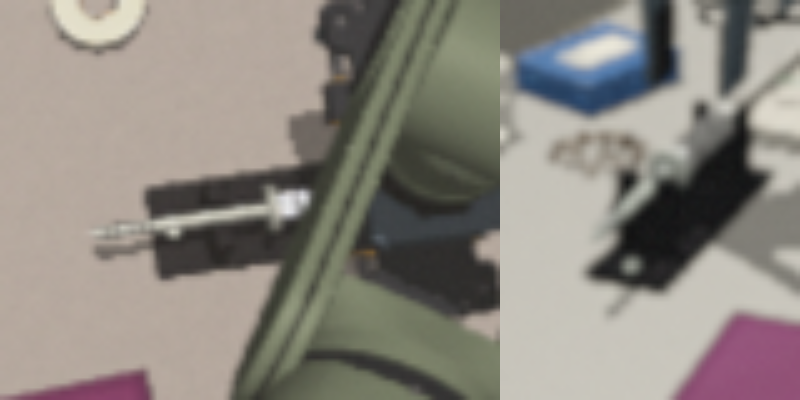

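```bash
python3 -m jog '[[[0.9,-0.4,0],-1,0.5],[[0,0,3],0,0.5],[[0,0,2],0,0.5],[[0,0,0],0,0.5]]' 15
```

```text
time_s: 8.0
ee_pos: [657.1, -305.1, 73.5]
ee_rot: [178.1, 0.9, 97.0]
force: [0.2, 0.7, -0.5]
gripper_width: 45.8
```

```bash
python3 -m jog '[[[0,-0.5,0.9],0,0.5],[[0,0,0.9],0,0.5],[[0,0,0],0,0.5]]' 15; python3 -c "
from h import *
s=telemetry.state();print(s['ee_pos'],s['ee_rot'],s['force'])"
```

```text
time_s: 8.38
ee_pos: [653.9, -306.1, 58.4]
ee_rot: [177.8, 1.1, 97.0]
force: [-0.4, 0.7, -0.2]
gripper_width: 45.7
[ 653.94021162 -306.11319004   58.42736805] [177.84995469   1.09156852  97.02068806] [-0.35278837  0.74692778 -0.18221609]
```

```bash
python3 -m jog '[[[0,-0.2,0.2],0,0.1],[[0,0,0],0,0.1],[[0,0,0],0,0.1],[[0,0,0],0,0.1],[[0,0,0],0,0]]' 15
```

```text
time_s: 9.0
ee_pos: [652.3, -306.8, 56.8]
ee_rot: [177.8, 1.1, 97.0]
force: [0.2, 0.0, 0.1]
gripper_width: 16.0
```

```bash
python3 -m jog '[[[0,0,-3],0,0],[[0,0,-5],0,0],[[0,0,-3],-3,0],[[4.2,1.1,0],0,0],[[4.2,1.1,0],0,0],[[4.2,1.1,0],0,0],[[4.2,1.1,0],0,0],[[4.2,1.1,0],0,0],[[2.1,0.5,0],0,0],[[0,0,0],0,0]]' 25; python3 - <<'E'
from h import *
f=grab("top");g=grab("scene")
s=telemetry.state();print(s['ee_pos'],s['ee_rot'],s['gripper_width'])
def c(f,x,y,w,h,k):
    im=cv2.resize(f["color"][y:y+h,x:x+w],(w*k,h*k),interpolation=cv2.INTER_CUBIC)
    for i in range(0,w,10): cv2.putText(im,str(x+i),(i*k,8),0,.3,(255,0,0));cv2.line(im,(i*k,9),(i*k,15),(255,0,0),1)
    for i in range(10,h,10): cv2.putText(im,str(y+i),(0,i*k+3),0,.3,(255,0,0));cv2.line(im,(20,i*k),(26,i*k),(255,0,0),1)
    return im
save(np.vstack([c(f,210,150,100,50,8)[:,:800],np.hstack([c(g,235,195,100,25,8)])]),"align")
E
```

```text
time_s: 10.25
ee_pos: [666.7, -61.5, 165.6]
ee_rot: [177.9, 1.2, 100.0]
force: [-0.1, -1.2, -1.5]
gripper_width: 16.0
[666.67304552 -63.33031786 165.60883754] [177.91907625   1.23870065  99.86866752] 16.004370282896538
```

View pics/align.png

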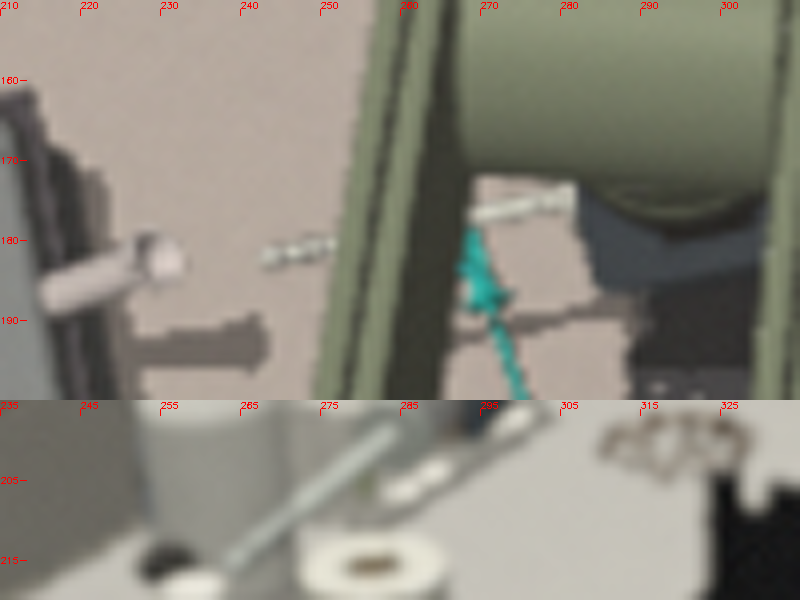

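```bash
python3 - <<'E'
from h import *
f=load("top");g=load("scene")
s=telemetry.state();p=s['ee_pos']
T=tri(f,[[242.3,182.2]],g,[[263.3,215.8]])[0];print("tip",T.round(1),"tip-tcp",(T[:3]-p).round(1))
from scipy.spatial.transform import Rotation as Ro
R=Ro.from_euler('xyz',s['ee_rot'],degrees=True).as_matrix();print("tool axes",R.round(3).tolist(),"tip in tool",(R.T@(T[:3]-p)).round(1))
print("model tip",(p+R@[160,0,0]).round(1), proj(f,p+R@[160,0,0]),proj(g,p+R@[160,0,0]))
print("mouth top",onz(f,[[230,182.3]],140).round(1),"scene proj",proj(g,onz(f,[[230,182.3]],140)))
E
```

```text
tip [637.7  99.4 161.7   0.8] tip-tcp [-28.9 162.7  -3.9]
tool axes [[-0.171, 0.984, 0.039], [0.985, 0.172, -0.015], [-0.022, 0.036, -0.999]] tip in tool [165.3  -0.6   0.3]
model tip [639.3  94.3 162.2] [[244.18233283 181.71723757]] [[263.96574909 214.7142532 ]]
mouth top [[641.3 139.3 140. ]] scene proj [[252.48185719 229.20654483]]
```

```bash
python3 -m jog '[[[0,1.0,2.3],0,0],[[0,0,0],0,0],[[0,0,0],0,0]]'; python3 - <<'E'
from h import *
f=load("top")
A=onz(f,[[230,182.3]],140)[0]
for px in ([215.5,186.6],[216,187.2]):
  B=onz(f,[px],98)[0];d=B-A;print(d.round(1),np.degrees(np.arctan2(d[1],d[0])),np.hypot(*d[:2]))
s=telemetry.state()
from scipy.spatial.transform import Rotation as Ro
R=Ro.from_euler('xyz',s['ee_rot'],degrees=True).as_matrix();tip=s['ee_pos']+R@[165,0,0]
print(s['ee_pos'],s['ee_rot'],tip.round(1), ((tip-[641,138.5,140])@np.array([[.174,-.985,0],[.985,.174,0],[0,0,1]]).T).round(1))
E
```

```text
time_s: 10.72
ee_pos: [677.9, -65.8, 140.3]
ee_rot: [178.0, 1.3, 99.6]
force: [0.2, 0.6, -1.8]
gripper_width: 15.8
[ -6.7  53.1 -42. ] 97.15745388444837 53.487696665654724
[ -8.5  51.6 -42. ] 99.35736597784467 52.28503243676567
[677.93821915 -65.76019201 140.27778657] [178.00270519   1.27743096  99.63080323] [650.3  96.9 136.6] [42.6  2.  -3.4]
```

```bash
cat >> h.py <<'E'
from scipy.spatial.transform import Rotation as Ro
def rel():
    s=telemetry.state();R=Ro.from_euler('xyz',s['ee_rot'],degrees=True).as_matrix()
    W=np.array([[.174,-.985,0],[.985,.174,0],[0,0,1]])
    q=lambda x:(W@(x-np.array([641,138.5,140]))).round(1)
    print("tcp rel(h,lat,v)",q(s['ee_pos']),"tip if level",q(s['ee_pos']+R@[165,0,0]),"rot",s['ee_rot'].round(1),"F(h,lat,v)",(W@s['force']).round(1),"T",s['torque'].round(2),"w",round(s['gripper_width'],2),s['time_s'])
E
python3 -m jog '[[[2,-0.2,-0.1],0,0],[[1.5,0,0],0,0],[[0.7,0,0],0,0],[[0.3,0,0],0,0]]';python3 -c "from h import *;rel()"
```

```text
time_s: 11.22
ee_pos: [667.6, -18.3, 141.0]
ee_rot: [178.0, 1.3, 99.6]
force: [-0.4, -1.0, -0.5]
gripper_width: 15.7
tcp rel(h,lat,v) [159.1  -1.1   1. ] tip if level [-5.9  0.  -2.6] rot [178.    1.3  99.6] F(h,lat,v) [ 0.9 -0.5 -0.5] T [ 0.02 -0.05  0.  ] w 15.69 11.225
```

```bash
python3 -m jog '[[[0.3,0.1,0],0,0],[[0.2,0,0],0,0],[[0.2,0,0],0,0]]' 8;python3 -c "from h import *;rel()"
```

```text
time_s: 11.6
ee_pos: [667.6, -10.8, 141.2]
ee_rot: [177.9, 1.3, 99.6]
force: [0.1, 0.4, -0.9]
gripper_width: 16.0
tcp rel(h,lat,v) [151.7   0.2   1.2] tip if level [-13.3   1.3  -2.5] rot [177.9   1.3  99.6] F(h,lat,v) [-0.4  0.2 -0.9] T [ 0.   -0.1  -0.03] w 16.03 11.6
```

```bash
cat >> h.py <<'E'
def c(f,x,y,w,h,k):
    im=cv2.resize(f["color"][y:y+h,x:x+w],(w*k,h*k),interpolation=cv2.INTER_CUBIC)
    for i in range(0,w,10): cv2.putText(im,str(x+i),(i*k,8),0,.3,(255,0,0));cv2.line(im,(i*k,9),(i*k,15),(255,0,0),1)
    for i in range(10,h,10): cv2.putText(im,str(y+i),(0,i*k+3),0,.3,(255,0,0));cv2.line(im,(20,i*k),(26,i*k),(255,0,0),1)
    return im
E
python3 - <<'E'
from h import *
f=grab("top");g=grab("scene")
save(np.hstack([c(f,210,160,50,40,8),c(g,235,205,40,40,10)[:320]]),"ins1")
E
```

```text
(no output)
```

View pics/ins1.png

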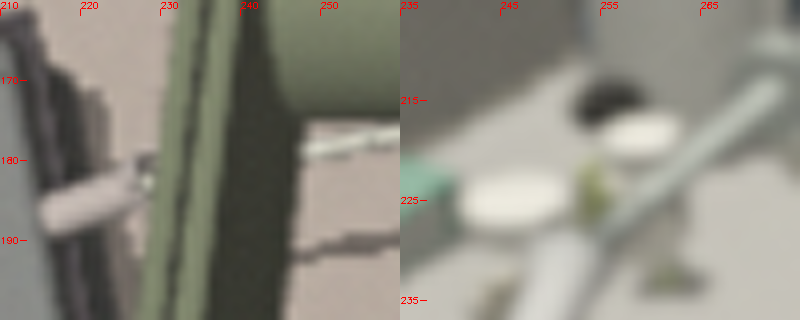

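```bash
python3 -m jog '[[[0.3,0,0],0,0],[[0.3,0,0],0,0],[[0.2,0,-0.2],0,0]]' 6;python3 -c "from h import *;rel()"
```

```text
time_s: 12.08
ee_pos: [666.9, -6.2, 143.1]
ee_rot: [177.9, 1.7, 99.7]
force: [1.1, -6.5, -0.5]
gripper_width: 15.9
tcp rel(h,lat,v) [147.    0.3   3.1] tip if level [-18.    1.4  -1.7] rot [177.9   1.7  99.7] F(h,lat,v) [ 6.6 -0.1 -0.5] T [-1.15 -0.3  -0.04] w 15.89 12.075
```

```bash
python3 -m jog '[[[0.1,0,-0.7],0,0],[[0.15,0,-0.7],0,0],[[0.2,0,-0.7],0,0],[[0.2,0,-0.7],0,0]]' 4;python3 -c "from h import *;rel()"
```

```text
time_s: 12.58
ee_pos: [664.7, 0.0, 172.8]
ee_rot: [177.9, 1.8, 99.6]
force: [0.7, -3.6, 0.9]
gripper_width: 16.1
tcp rel(h,lat,v) [140.5  -0.7  32.8] tip if level [-24.5   0.4  27.7] rot [177.9   1.8  99.6] F(h,lat,v) [3.7 0.1 0.9] T [-0.63 -0.17 -0.  ] w 16.13 12.575
```

```bash
python3 -m jog '[[[0.2,0.05,-0.8],0,0],[[0.2,0,-0.8],0,0],[[0.25,0,-0.8],0,0],[[0.3,0,-0.8],0,0]]';python3 - <<'E'
from h import *
rel()
f=grab("top");g=grab("scene")
save(np.hstack([c(f,210,150,80,40,5),c(g,235,170,80,64,5)[:320,:400]][1:]+[np.vstack([c(f,210,150,80,40,5),np.zeros((120,400,3),np.uint8)])]),"ins2")
E
```

```text
time_s: 13.08
ee_pos: [661.5, 12.6, 206.8]
ee_rot: [177.9, 1.6, 99.7]
force: [-0.3, -1.2, -1.7]
gripper_width: 16.1
tcp rel(h,lat,v) [127.6  -1.7  66.8] tip if level [-37.4  -0.7  62.1] rot [177.9   1.6  99.7] F(h,lat,v) [ 1.1 -0.5 -1.7] T [-0.1  -0.02  0.06] w 16.1 13.075
```

View pics/ins2.png

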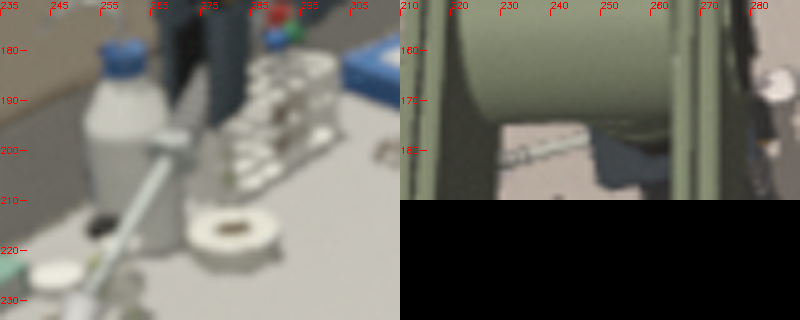

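```bash
python3 -m jog '[[[0.3,0.1,-0.75],0,0],[[0.3,0.1,-0.75],0,0],[[0.3,0,-0.75],0,0],[[0.3,0,-0.75],0,0]]';python3 -c "from h import *;rel()"
```

```text
time_s: 13.68
ee_pos: [660.1, 27.3, 237.7]
ee_rot: [177.9, 1.5, 99.7]
force: [0.2, 0.2, -1.2]
gripper_width: 15.7
tcp rel(h,lat,v) [112.8  -0.6  97.7] tip if level [-52.1   0.4  93.4] rot [177.9   1.5  99.7] F(h,lat,v) [-0.2  0.2 -1.2] T [-0.05 -0.1   0.04] w 15.65 13.675
```

```bash
python3 -m jog '[[[0.77,0,0.64],0,0],[[0.77,0,0.64],0,0],[[0.77,0,0.64],0,0]]' 6;python3 -c "from h import *;rel()"
```

```text
time_s: 14.05
ee_pos: [656.3, 50.7, 217.4]
ee_rot: [177.9, 1.5, 99.7]
force: [-0.5, -0.2, -1.1]
gripper_width: 16.0
tcp rel(h,lat,v) [89.1 -0.3 77.4] tip if level [-75.9   0.7  73. ] rot [177.9   1.5  99.7] F(h,lat,v) [ 0.1 -0.5 -1.1] T [-0.07  0.04  0.  ] w 15.98 14.05
```

```bash
python3 -m jog '[[[0.77,0,0.64],0,0],[[0.77,0,0.64],0,0],[[0.77,0,0.64],0,0]]';python3 - <<'E'
from h import *
rel()
f=grab("top");g=grab("scene")
save(np.hstack([c(g,230,180,50,64,8),c(f,205,150,50,64,8)]),"ins3")
E
```

```text
time_s: 14.42
ee_pos: [652.3, 75.3, 195.3]
ee_rot: [178.1, 1.5, 99.7]
force: [-0.9, -0.9, 0.6]
gripper_width: 16.1
tcp rel(h,lat,v) [64.2  0.1 55.3] tip if level [-100.8    1.    51.1] rot [178.1   1.5  99.7] F(h,lat,v) [ 0.7 -1.   0.6] T [0.02 0.15 0.09] w 16.15 14.425
```

View pics/ins3.png

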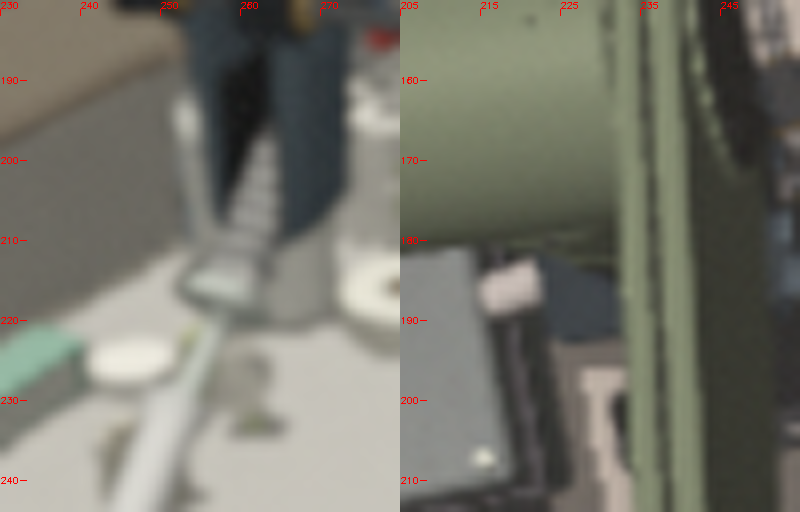

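```bash
python3 -m jog '[[[0.75,0,0.63],0,0],[[0.75,0,0.63],0,0],[[0.3,0,0.25],0,0],[[0.3,0,0.25],0,0]]' 10;python3 -c "from h import *;rel()"
```

```text
time_s: 15.02
ee_pos: [649.4, 95.8, 178.7]
ee_rot: [178.0, 1.6, 99.8]
force: [-2.2, -2.7, 5.9]
gripper_width: 16.3
tcp rel(h,lat,v) [43.5  0.9 38.7] tip if level [-121.5    1.5   34. ] rot [178.    1.6  99.8] F(h,lat,v) [ 2.3 -2.7  5.9] T [-0.41  0.6   0.28] w 16.33 15.025
```

```bash
python3 -m jog '[[[0.3,0,0.25],0,0],[[0.3,0,0.25],0,0]]' 10;python3 -c "from h import *;rel()"
```

```text
time_s: 15.28
ee_pos: [648.7, 101.1, 174.9]
ee_rot: [177.9, 1.7, 99.9]
force: [-2.8, -1.8, 5.4]
gripper_width: 16.3
tcp rel(h,lat,v) [38.2  1.1 34.9] tip if level [-126.8    1.5   29.9] rot [177.9   1.7  99.9] F(h,lat,v) [ 1.3 -3.1  5.4] T [-0.48  0.55  0.32] w 16.26 15.275
```

```bash
python3 -m jog '[[[0,-0.1,0],0,0],[[0.23,0,0.19],0,0],[[0.23,0,0.19],0,0],[[0.23,0,0.19],0,0]]' 25;python3 -c "from h import *;rel()"; python3 - <<'E'
from h import *
f=grab("top");g=grab("scene")
save(np.hstack([c(g,235,205,40,40,10),c(f,205,165,50,50,8)]),"ins4")
E
```

```text
time_s: 15.78
ee_pos: [647.5, 103.2, 173.8]
ee_rot: [177.7, 2.3, 100.0]
force: [-4.5, -8.1, 11.6]
gripper_width: 16.2
tcp rel(h,lat,v) [35.9  0.3 33.8] tip if level [-129.     0.4   27. ] rot [177.7   2.3 100. ] F(h,lat,v) [ 7.2 -5.8 11.6] T [-1.14  0.96  0.27] w 16.16 15.775
```

View pics/ins4.png

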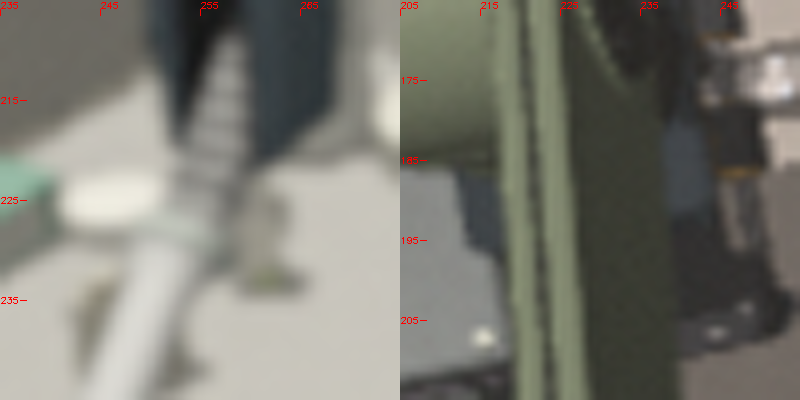

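```bash
python3 -m jog '[[[0.1,0,0.1],0,0],[[0.1,0,0.1],0,0],[[0,0,0],0,0],[[-0.77,0,-0.64],0,0],[[-1.2,0,-1.0],0,0],[[-1.2,0,-1.0],0,0],[[-1.2,0,-1.0],0,0]]' 25;python3 -c "from h import *;rel()"
```

```text
time_s: 16.75
ee_pos: [653.9, 59.6, 212.5]
ee_rot: [177.6, 2.4, 99.9]
force: [-0.6, -0.2, -1.5]
gripper_width: 15.9
tcp rel(h,lat,v) [79.9 -1.1 72.5] tip if level [-84.9  -0.7  65.5] rot [177.6   2.4  99.9] F(h,lat,v) [ 0.1 -0.6 -1.5] T [-0.09 -0.01  0.07] w 15.85 16.75
```

```bash
python3 -m jog '[[[-1.3,0.1,-1.1],0,0],[[-1.3,0,-1.1],0,0],[[-1.3,0,-1.1],0,0],[[-1.3,0,-1.1],0,0],[[-1.3,0,-1.1],0,0],[[-1.3,0,-1.1],0,0],[[-1.3,0,-1.1],0,0],[[0,0,0],0,0]]' 25;python3 -c "from h import *;rel()"
```

```text
time_s: 17.75
ee_pos: [668.5, -35.2, 301.3]
ee_rot: [177.3, 2.5, 99.7]
force: [0.9, -0.0, -0.8]
gripper_width: 16.2
tcp rel(h,lat,v) [175.9  -3.1 161.3] tip if level [ 11.   -2.3 154.1] rot [177.3   2.5  99.7] F(h,lat,v) [ 0.2  0.8 -0.8] T [ 0.04 -0.03  0.  ] w 16.19 17.75
```

```bash
python3 -m jog '[[[3.8,-3.2,0],0,0],[[3.8,-3.2,0],0,0],[[3.8,-3.2,0],0,0],[[3.8,-3.2,0],0,0],[[0,0,3],0,0],[[0,0,3],0,0],[[0,0,0],0,0]]' 25;python3 - <<'E'
from h import *
rel();s=telemetry.state();d=s['ee_pos'][:2]-[617,264.3];print(s['ee_pos'],"pump",d@[.985,.174],d@[-.174,.985])
f=grab("top");g=grab("scene")
save(np.hstack([c(f,180,170,80,80,5),c(g,230,220,100,100,4)]),"lev1_unviewed")
E
```

```text
time_s: 18.62
ee_pos: [513.0, 96.9, 224.6]
ee_rot: [177.6, 2.2, 99.9]
force: [-0.8, -0.4, -1.3]
gripper_width: 15.5
tcp rel(h,lat,v) [  18.7 -133.3   84.6] tip if level [-146.2 -132.9   78.1] rot [177.6   2.2  99.9] F(h,lat,v) [ 0.2 -0.8 -1.3] T [ 0.08 -0.06  0.02] w 15.51 18.625
[512.99313403  96.86274699 224.55041952] pump -131.58084500098477 -146.8284995366708
```

```bash
python3 -m jog '[[[0,0,2],0,0],[[0,0,1.5],0,0],[[0,0,1],0,0],[[0,0,1],0,0],[[0,0,1],0,0]]' 5;python3 -c "from h import *;rel()"
```

```text
time_s: 19.35
ee_pos: [523.4, 95.3, 165.4]
ee_rot: [176.6, 2.2, 99.7]
force: [0.1, -1.4, -0.3]
gripper_width: 15.8
tcp rel(h,lat,v) [  22.  -123.3   25.4] tip if level [-142.9 -122.6   18.9] rot [176.6   2.2  99.7] F(h,lat,v) [ 1.4 -0.2 -0.3] T [ 0.02 -0.05  0.01] w 15.76 19.35
```

```bash
python3 -m jog '[[[0,-0.3,1],0,0],[[0,-0.3,1],0,0],[[0,-0.3,1],0,0],[[0,-0.3,1],0,0]]' 5;python3 - <<'E'
from h import *
rel()
f=grab("top");g=grab("scene")
save(np.hstack([c(f,180,170,80,80,5),c(g,220,220,80,80,5)]),"lev2")
E
```

```text
time_s: 19.85
ee_pos: [514.0, 92.1, 122.3]
ee_rot: [176.5, 2.2, 99.7]
force: [0.2, 0.2, -0.1]
gripper_width: 16.1
tcp rel(h,lat,v) [  23.6 -133.1  -17.7] tip if level [-141.3 -132.3  -24.1] rot [176.5   2.2  99.7] F(h,lat,v) [-0.2  0.3 -0.1] T [ 0.06 -0.09  0.  ] w 16.09 19.85
```

View pics/lev2.png

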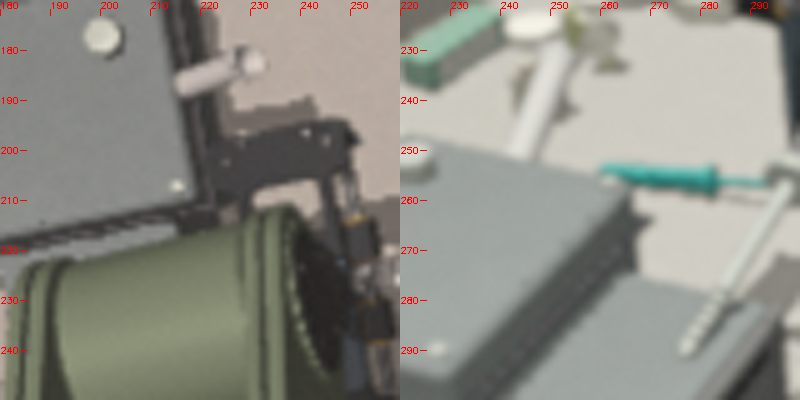

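```bash
python3 -m jog '[[[0,-0.05,1],0,0],[[0,-0.05,1],0,0],[[0,-0.05,1],0,0],[[0,-0.05,0.7],0,0]]' 5;python3 - <<'E'
from h import *
g=load("scene");p=onz(g,[[277,290.5]],79)[0];print("tip before",p.round(1),"pump",((p[:2]-[617,264.3])@[.985,.174]).round(),((p[:2]-[617,264.3])@[-.174,.985]).round())
rel()
E
```

```text
time_s: 20.45
ee_pos: [514.3, 90.6, 82.8]
ee_rot: [176.6, 2.2, 99.7]
force: [1.5, -0.0, -0.4]
gripper_width: 15.7
tip before [484.8 244.   79. ] pump -134.0 3.0
tcp rel(h,lat,v) [  25.1 -133.2  -57.2] tip if level [-139.8 -132.3  -63.6] rot [176.6   2.2  99.7] F(h,lat,v) [ 0.3  1.4 -0.4] T [ 0.1  -0.06 -0.03] w 15.66 20.45
```

```bash
python3 -m jog '[[[0,0,0.25],0,0],[[0,0,0],0,0]]' 5; python3 -m jog '[[[0,0,0],0,0],[[0,0,0],0,0],[[0,0,-2],0,0],[[0,0,-3],0,0],[[0,0,-3],0,0],[[0,0,-1],0,0]]' 30; python3 -m jog '[[[-4,-1.3,0],0,0],[[-4.5,-1.4,0],0,0],[[-4.5,-1.4,0],0,0],[[-4.5,-1.4,0],0,0],[[-4.5,-1.4,0],0,0],[[-4.5,-1.4,0],0,0],[[-4.5,-1.4,0],0,0],[[-4,-1.4,0],0,0],[[0,0,0],0,0],[[0,0,0],0,0]]'
python3 - <<'E'
from h import *
f=grab("top");g=grab("scene");s=telemetry.state();print(s['ee_pos'],s['ee_rot'],s['gripper_width'],s['time_s'])
R=Ro.from_euler('xyz',s['ee_rot'],degrees=True).as_matrix()
P=s['ee_pos'];d=np.array([R[0,0],R[1,0],0])
for th in(0,):
    Q=[P+d*r for r in(55,80,110,140,158,168,180)]
    for n,im in(("top",f),("scene",g)):
        uv=proj(im,Q);print(n,[(uv[i].round(1).tolist()) for i in (0,3,4)])
        # bright shaft position across: column profile at each point
        for q in uv[1:]:
            x,y=q.round().astype(int)
            print(x,[int(v) for v in im["color"][y-7:y+8,x].mean(1)] if n=="top" else [int(v) for v in im["color"][y-8:y+9,x].mean(1)])
E
```

```text
time_s: 20.7
ee_pos: [514.2, 90.6, 79.4]
ee_rot: [176.6, 2.2, 99.7]
force: [0.2, 0.2, -0.4]
gripper_width: 15.8
time_s: 21.45
ee_pos: [507.5, 93.0, 171.3]
ee_rot: [176.8, 2.2, 99.8]
force: [0.5, 0.4, -1.6]
gripper_width: 16.0
time_s: 22.7
ee_pos: [454.5, -280.5, 172.7]
ee_rot: [177.1, 2.0, 99.9]
force: [0.1, 0.3, -0.5]
gripper_width: 15.7
[ 454.83374857 -280.07220131  172.96279285] [177.03504625   2.00956627  99.99705923] 15.810256875000892 22.8
top [[360.5, 248.3], [330.3, 254.5], [323.9, 255.8]]
352 [169, 166, 168, 167, 167, 157, 164, 197, 173, 123, 99, 107, 160, 169, 168]
341 [105, 104, 102, 103, 101, 103, 138, 188, 178, 115, 71, 68, 94, 101, 102]
330 [102, 102, 101, 102, 101, 99, 102, 147, 144, 105, 71, 67, 94, 99, 98]
324 [101, 101, 103, 102, 102, 105, 145, 151, 115, 101, 101, 102, 101, 100, 99]
320 [102, 100, 101, 100, 103, 103, 103, 102, 102, 103, 102, 101, 100, 102, 101]
316 [100, 102, 101, 103, 104, 104, 103, 103, 105, 103, 102, 102, 101, 101, 100]
scene [[384.8, 184.6], [377.2, 195.4], [375.5, 197.9]]
383 [120, 139, 145, 138, 132, 138, 163, 186, 193, 182, 164, 169, 193, 202, 193, 199, 210]
380 [206, 193, 181, 197, 209, 199, 171, 162, 172, 169, 156, 150, 172, 196, 208, 209, 198]
377 [204, 173, 142, 171, 202, 201, 184, 179, 179, 172, 168, 188, 195, 168, 136, 131, 153]
375 [191, 210, 204, 188, 197, 206, 203, 201, 200, 184, 153, 135, 138, 158, 183, 194, 195]
374 [211, 205, 190, 198, 209, 210, 211, 205, 177, 143, 134, 144, 163, 185, 194, 195, 195]
373 [198, 202, 210, 213, 214, 207, 175, 138, 130, 145, 167, 188, 194, 195, 194, 195, 195]
```

```bash
python3 - <<'E'
from h import *
g=load("scene");f=load("top");b=cv2.cvtColor(cv2.imread("pics/scene0.png"),cv2.COLOR_BGR2RGB)
d=np.abs(g["color"].astype(int)-b).max(2)
print(d[176:206,364:396:1].clip(0,99).tolist().__len__())
for y in range(178,206): print(y,"".join("#" if v>25 else "." for v in d[y,355:400]))
s=telemetry.state();R=Ro.from_euler('xyz',s['ee_rot'],degrees=True).as_matrix();h=np.array([R[0,0],R[1,0],0])
for a in(-10,-5,0,5,10):
    a_=np.radians(a);v=h*np.cos(a_)-np.array([0,0,np.sin(a_)])
    print("down",a,proj(g,[s['ee_pos']+v*50,s['ee_pos']+v*160]).round(1).tolist(),proj(f,s['ee_pos']+v*160).round(1).tolist())
m=d*0
E
```

```text
30
178 ................................##########...
179 ............................###..##..........
180 .............................#......######...
181 ............................##.....#######...
182 ...........................###############...
183 ...........................##############....
184 ...........................#############.....
185 ...........................##...########.....
186 ...........................##...#######......
187 ..............................########.......
188 .............................######..........
189 ..........................##..#####..........
190 ..........................###.####...........
191 .........................#...................
192 ........................####.................
193 .......................####..................
194 .......................####..................
195 ......................####...................
196 ......................###....................
197 .....................###.....................
198 .............................................
199 .............................................
200 .............................................
201 .............................................
202 .............................................
203 .............................................
204 .............................................
205 .............................................
down -10 [[385.4, 181.2], [375.9, 188.4]] [[324.2, 256.5]]
down -5 [[385.3, 182.6], [375.5, 193.3]] [[323.4, 256.3]]
down 0 [[385.2, 184.0], [375.3, 198.1]] [[323.2, 255.9]]
down 5 [[385.2, 185.4], [375.1, 202.7]] [[323.3, 255.5]]
down 10 [[385.2, 186.7], [375.1, 207.0]] [[323.9, 255.0]]
```

```bash
python3 -m jog '[[[0,0,0.8],0,0],[[0,0,0],0,0],[[0,0,0],0,0],[[0,0,0],0,0]]' 30; python3 - <<'E'
from h import *
g=grab("scene");b=cv2.cvtColor(cv2.imread("pics/scene0.png"),cv2.COLOR_BGR2RGB)
f=grab("top");t=cv2.cvtColor(cv2.imread("pics/top0.png"),cv2.COLOR_BGR2RGB)
d=np.abs(g["color"].astype(int)-b).max(2);e=np.abs(f["color"].astype(int)-t).max(2)
for n,a in dict(vials_top=e[128:147,268:305],tape_top=e[130:152,320:340],timer_scene=d[200:220,387:403],tape_scene=d[207:224,270:292]).items(): print(n,(a>40).sum(),a.max())
s=telemetry.state();print(s['ee_pos'],s['qvel'].round(2),s['gripper_width'])
job_done()
E
```

```text
time_s: 23.3
ee_pos: [455.8, -277.7, 164.3]
ee_rot: [177.1, 2.0, 100.2]
force: [0.1, 0.5, -1.7]
gripper_width: 15.7
vials_top 0 7
tape_top 0 7
timer_scene 0 5
tape_scene 0 4
[ 455.87226342 -277.89559269  164.35513291] [-0.09 -0.03 -0.09 -0.12 -0.01  0.06] 15.905408546581908
the job is handed in; nothing more can be done
```

The job is handed in at about 23 s. The rod is held level over the notebook, with its tip about 15 cm above it; `job_done` gives no verdict.

- **Drawer:** I pushed it until it stopped, at 13–16 N, and the picture then showed it flush with the housing. I did not look at it again at the end. I later pressed the rod lightly on the top of the housing, with only small forces read.
- **Dip rod in the tube:** The commands cannot tilt the tool. So I gripped the rod lightly and let it pivot in the fingers against the flared mouth until it lay along the 40° tube. I slid it in until the collar sat on the mouth, which showed in the picture and as a push of about 14 N. Then I drew it out, with the tip about 78 mm clear by calculation.
- **Holding it level:** I levelled the rod by pressing its tip lightly on the filter housing's top, regripped at 30 N and carried it to the notebook.
- **Last checks:** Just before a final 8 mm lowering, the rod was level within about 1° in the scene view, and the top view showed the tip over the notebook. By calculation the tip now sits at about (428, -120, 164) mm, near the notebook's middle.
- **Bystanders:** The camera images showed no change at the vial, timer or tape roll since the start.
- **Slip:** The rod slipped about 5 mm along the fingers during insertion. I allowed for it, and no check failed or disagreed.

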